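# Run the nests home and clamp the first one

## Task

Push the row of four yellow nests along the feed rail as one train until the first nest is hard against the dark end stop and all four are closed up behind it. Then push the red handle of the toggle clamp over and down until the clamp is fully shut with its orange foot pressing on the bracket in the first nest. Only push with the fingers: do not lift or tip the nests, let the row come apart or slam it into the stop, and leave everything else on the bench where it is.

Things in the scene. Friction and masses are not known exactly. Their poses are not given: they have to be found in the camera images.
- rail: Feed rail, fixed; place and yaw vary. Aluminium plate 96 mm wide, 8 mm thick. Origin: underside of the plate, centre line of the channel, 60 mm before the end stop; +y runs along the channel towards stop and clamp, z up. Two steel guide strips 64 mm apart inside (tops 18 mm above the bench) begin 350 mm before the stop.
- stop_face (a point): Middle of the face the first nest is pushed against, 22 mm above the bench; axes as the rail's (+y into the stop). The stop is a dark steel bar across the rail, 20 mm thick, top 42 mm above the bench. Behind it a steel riser block, 48 mm high, carries the toggle clamp.
- nest1: First nest, 60 to 120 mm from the stop at the start: yellow urethane block 44 mm long (along the rail, its y), 62 mm wide, 28 mm high, with flat end faces and a black bracket fixed in it (top 42 mm above the underside; stands back 10 mm from the end faces). Origin: centre of the underside, on the plate 8 mm above the bench. About 0.12 kg, varies; 1 mm of play each side.
- nest2: Second nest: yellow urethane block 44 mm long (along the rail, its y), 62 mm wide, 28 mm high, with flat end faces and a black bracket fixed in it (top 42 mm above the underside; stands back 10 mm from the end faces). Origin: centre of the underside, on the plate 8 mm above the bench. About 0.12 kg, varies; 1 mm of play each side.
- nest3: Third nest: yellow urethane block 44 mm long (along the rail, its y), 62 mm wide, 28 mm high, with flat end faces and a black bracket fixed in it (top 42 mm above the underside; stands back 10 mm from the end faces). Origin: centre of the underside, on the plate 8 mm above the bench. About 0.12 kg, varies; 1 mm of play each side.
- nest4: Last nest, pushed on its free rear (-y) face: yellow urethane block 44 mm long (along the rail, its y), 62 mm wide, 28 mm high, with flat end faces and a black bracket fixed in it (top 42 mm above the underside; stands back 10 mm from the end faces). Origin: centre of the underside, on the plate 8 mm above the bench. About 0.12 kg, varies; 1 mm of play each side.
- clamp_handle (a joint): Angle of the clamp's handle above level (rad): 0 = level, clamp shut with its foot on the bracket of a nest that stands at the stop; starts between about 0.95 and 1.35 (standing up). It swings in the upright plane along the rail, over and down away from the nests (to the rail's +y). It stays where it is left (friction 0.35 N m, about 4 N at the grip), also when shut and pressed firmly home.
- clamp_pivot (a point): Axis of the handle on the rail's centre line, 72 mm above the bench and 74 mm beyond the stop's face; axes as the rail's.
- handle_grip (a point): Point on the handle's centre line, 90 mm from its pivot, in the red round grip of 18 mm diameter that reaches from 42 to 117 mm from the pivot. The +y axis points along the handle to its free end, +z is the side to push on.
- clamp_arm: Clamp arm with spindle and orange rubber foot; stands up while the handle is up, comes down onto the first nest as the handle goes down (arm angle = 1.15 x handle angle). Origin: its pivot, 50 mm beyond the stop's face, 74 mm above the bench; foot 72 mm along the arm's -y. Shut, the foot presses on the bracket, 50 mm above the bench. Handle up, the arm's top is below 165 mm.
- spare_nest: Loose bystander: a spare nest like those in the row, 44 x 62 x 42 mm, on the bench beside the rail on the robot's side. Origin: centre of the underside.
- bracket_a: Loose bystander: black moulded bracket, 72 x 24 x 14 mm, on the bench on the robot's side of the rail. Origin: centre of the underside.
- bracket_b: Loose bystander: another such black bracket.
- spray_can: Loose bystander: spray can with green cap, 54 mm in diameter, 170 mm high, beyond the rail. Origin: centre of the underside.
- driver: Loose bystander: screwdriver with blue handle, 190 mm long, lying on the bench on the robot's side of the rail.
- clip_bin: Loose bystander: grey bin of red clips, 105 x 150 x 50 mm, beyond the rail. Origin: centre of the underside.
- bolt_bin: Loose bystander: steel bin of dark bolts, 105 x 150 x 50 mm, beyond the rail. Origin: centre of the underside.
Things that resemble listed ones, but are neither listed nor needed, are in the scene too. Leave any white look-alike of the nest4 alone. Leave any green look-alike of the nest2 alone.

How it is judged:
On the way, in this order (a step that is already met when the one before it is completed fails the run):
1. the first nest is against the end stop and the other three are closed up behind it (y of nest1 in the frame of stop_face above -0.024 m and y of nest2 in the frame of stop_face above -0.0687 m and y of nest3 in the frame of stop_face above -0.1134 m and y of nest4 in the frame of stop_face above -0.1581 m and z of each of nest1, nest2, nest3, nest4 in the frame of rail below 0.011 m and angle between each of nest1, nest2, nest3, nest4's own z axis and vertical below 0.06 rad), for 0.2 s.
2. the toggle clamp is shut on the first nest (value of joint clamp_handle below 0.05 rad and contact force between clamp_arm and nest1 above 1 N), for 0.2 s.
At the end, for the whole second after the job is handed in: The first nest is within 2 mm of the end stop, the others are closed up behind it (each at most 0.7 mm more from its place), all flat on the rail and at rest; the clamp's handle is down within 0.05 rad and its foot presses on the first nest (all of step 1 and all of step 2 and linear speed of each of nest1, nest2, nest3, nest4 below 0.02 m/s); the robot touches nothing.
It fails at once if a nest is lifted (more than 8 mm) or tipped (z of any of nest1, nest2, nest3, nest4 in the frame of rail above 0.016 m or angle between any of nest1, nest2, nest3, nest4's own z axis and vertical above 0.25 rad).
It fails at once if the row comes apart (a gap of more than 10 mm between neighbours) (distance between nest1 and nest2 above 0.054 m or distance between nest2 and nest3 above 0.054 m or distance between nest3 and nest4 above 0.054 m).
It fails at once if the row is slammed (a nest moves faster than 0.4 m/s) (linear speed of any of nest1, nest2, nest3, nest4 above 0.4 m/s).
It fails at once if something else on the bench is moved by more than 20 mm (distance of any of spare_nest, bracket_a, bracket_b, spray_can, driver, clip_bin, bolt_bin from where it was at the start of the episode above 0.02 m).
It also fails if it takes over 42 s, if anything falls off the work surface, if the arm or the gripper's body presses on something with over 40 N, if the wrist force passes 120 N, or if a joint passes its speed limit or range.

## Robot

A 7-joint arm with a two-finger parallel gripper is mounted at the origin on the work surface. World frame = base frame: x ahead of the robot, y to its left, z up, the work surface at z = 0. Lengths are in m, angles in rad, forces in N, time in s.
With the tool pointing down it reaches from about 0.375 to 0.925 m from the base axis. Payload 3.1 kg.
Tool frame: the origin (TCP) lies on the centre line of the jaws, within the pads' length; the fingertips stand 25 mm ahead of it and the grasp point (between the pads) lies 6 mm ahead of it; z points along the fingers, y is the line along which they close (so a half turn about z gives the same grasp; the last joint's range is limited). The gripper opens to 85 mm and grips with 20 to 120 N. Pads are 22 mm wide; open, the fingers measure 114 mm over their backs; the gripper's body (76 mm by 85 mm) begins 54 mm behind the grasp point. The pads swing forward as they close: fully open they stand 13 mm farther back than shut.
Start: joints at [1.121, 0.383, 0.044, 1.598, -0.018, 1.161, -0.05], TCP at [0.224, -0.61, 0.256] pointing down, gripper open.
Joint ranges: [-2.61, 2.61], [-0.41, 2.15], [-1.48, 1.57], [0, 2.5], [-1.57, 4.71], [0.05, 1.97], [-2.85, 2.85]. Speed limits (rad/s): [2.79, 2.79, 3.14, 3.14, 3.14, 3.14, 3.14].

## Interface

Orientations are given as [roll, pitch, yaw] about the fixed x, y, z axes, in that order (R = Rz(yaw) Ry(pitch) Rx(roll)).
In Python, from workcell import arm gives the robot as it stands.
- The arm moves only by the tool play_rows, never from a script. Its arguments are lists of equal length, an entry for each row: "offset": the shift along the world's x, y, z in m, a list of three; "twist": the turn, a rotation vector about the world's x, y, z in rad, a list of three. In form: {"offset": [[x, y, z], ...], "twist": [[ax, ay, az], ...]}. A call has 1 to 5 rows; each row shifts and turns the commanded pose from where the row before left it; what a row does not reach is not made up. A row lasts 1/10 s, in which the tool goes at most 50 mm and 8.59 degrees, less where a joint would pass 70% of its speed; a pose out of reach is approached as far as the arm can. A call is refused whole if a number of a shift passes 0.05 or a number of a turn 0.15, either way. A call with a gripper value outside its range is refused whole. "hand" is the finger opening in m, from 0 to 0.0854, set as the call begins (left out, the last holds). The fingers move at their own pace and stop on an object; the grip force is fixed at half the most. Time passes only in rows, so rows that do not move let the fingers close. It gives the time, the measured TCP pose, the force, the opening and the grip force at its end, in the units of the state.
- arm.read_state(): the state, without advancing time (a new reading comes with each control period).
- arm.get_image(name): name is "side" or "top"; returns a dict with "color" (384x512x3 uint8, red, green, blue), "K" (3x3 intrinsics, pixels), "dist_coeffs" ([k1, k2, p1, p2, k3] as OpenCV has them; the pictures are not rectified), "view" (4x4, takes a point from world to camera coordinates). Camera axes: x right, y down, z forward; pixel columns grow to the right and rows downward; lengths in m; the calibration is good to about 2 mm. A picture is of the moment at which its call begins. There is no depth.
- arm.hand_in(): hands the job in; it is judged then, once.
The state is a dict: "clock": time; "joints": joint angles; "joint_vel": joint speeds; "joint_torque": joint torques, N m; "position": TCP position; "tool_rot": TCP orientation; "ft_force": force on the tool from outside, world axes, zero at the start; "ft_torque": the same for the moment, N m; "width": finger opening in m; "gripper_force": force on a finger pad.
Only numpy, scipy, OpenCV 4.12 (cv2) and the standard library are available. Lean on these libraries where they do the work, as an engineer would, in place of code of your own. Each camera call takes 0.05 s, during which the arm holds its last target. There are 200 camera calls.

## Working session

There is one attempt and no reset: what is moved stays moved. The work goes in short steps, Python scripts to look and compute and a tool call to move; the robot and the scene stay as the last step left them, time stands still between calls to the robot, and variables do not carry over. Pictures are saved under pics/ and viewed, at most 10 in all, crops included, and the job is handed in when it is done.

Besides the shell and the picture viewer there is one more tool, called after "Emit:" in YAML: its name, and indented under it one key for each argument. play_rows: Moves the arm, as the interface text tells. Its arguments: {"type":"object","properties":{"offset":{"type":"array"},"twist":{"type":"array"},"hand":{"type":"number"}},"required":["offset","twist"]}

```bash
mkdir -p pics; python3 - <<'E'
from workcell import arm
import cv2,pickle
for n in("side","top"):
    d=arm.get_image(n); pickle.dump(d,open(f"pics/{n}0.pkl","wb"))
    cv2.imwrite(f"pics/{n}0.png",cv2.resize(d["color"][:,:,::-1],(800,600),interpolation=cv2.INTER_CUBIC))
    print(n,d["K"],d["dist_coeffs"],d["view"])
print(arm.read_state())
E
```

```text
side [[395.97601948   0.         255.55617647]
 [  0.         395.97601948 191.92547587]
 [  0.           0.           1.        ]] [-0.09021307  0.          0.          0.          0.        ] [[-0.85370564 -0.52070113  0.00755138  0.47895975]
 [-0.3717072   0.59914146 -0.70912852  0.26123026]
 [ 0.36471968 -0.60819392 -0.7050388   0.82752152]
 [ 0.          0.          0.          1.        ]]
top [[459.48475968   0.         256.31971157]
 [  0.         459.48475968 190.75003145]
 [  0.           0.           1.        ]] [0.04559194 0.         0.         0.         0.        ] [[-0.022132   -0.9997331   0.00662541 -0.00153229]
 [-0.99359632  0.02126073 -0.11096997  0.55601279]
 [ 0.11079949 -0.00903897 -0.99380168  1.09991586]
 [ 0.          0.          0.          1.        ]]
{'clock': 0.1, 'joints': array([ 1.12120349,  0.38380086,  0.04381882,  1.5994244 , -0.01787187,
        1.16120039, -0.04989486]), 'joint_vel': array([ 0.00082667, -0.00367619, -0.00042903, -0.00362489, -0.00082303,
        0.00041002, -0.00127076]), 'joint_torque': array([ 2.55404513e-03, -4.34729934e+01,  1.02924071e+00, -2.50453985e+01,
        1.08118492e-02,  5.41374553e-03, -1.42184965e-05]), 'position': array([ 0.2237068 , -0.60943881,  0.25497821]), 'tool_rot': array([-3.13915619e+00,  1.49056804e-04,  3.51905656e-01]), 'ft_force': array([-0.2290383 ,  0.89144906, -0.13240177]), 'ft_torque': array([ 0.02169328, -0.02216719,  0.03032262]), 'gripper_force': 0.0, 'width': 0.08561505957937073}
```

View pics/side0.png

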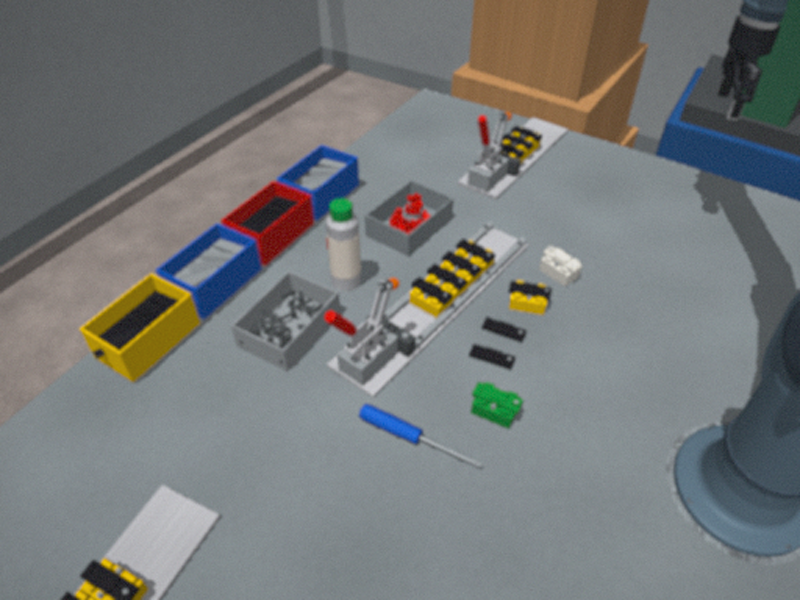

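View pics/top0.png

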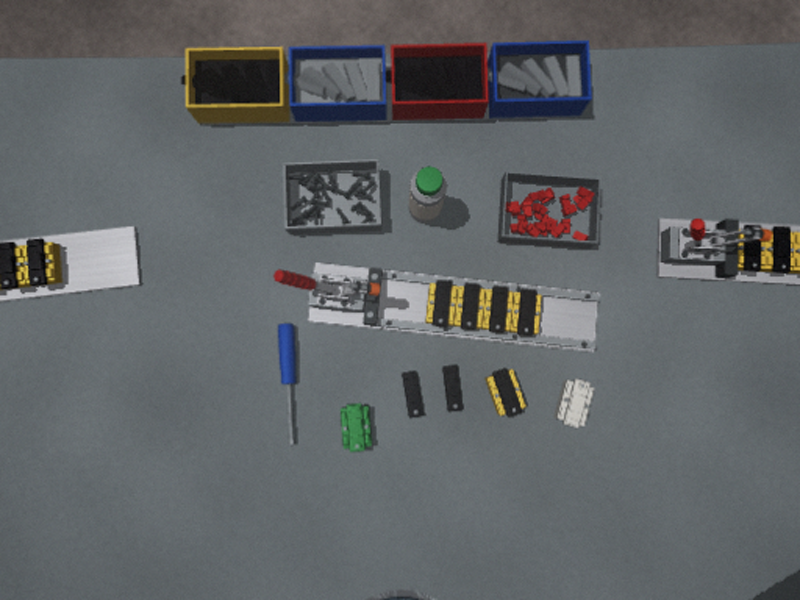

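The side view shows the four-nest rail in the middle, with the clamp at (365,340) and the nests from (435,290) to (475,255). The top view has the row at x 427–542, y 280–335, the stop at (374,297) and the red handle at (295,280). Rails at the far left and far right are partial look-alikes. The middle one has four nests, and the bins, can and spare lie around it, so it fits. The enlarged crop will confirm it.

```bash
cat > h.py <<'E'
import numpy as np,cv2
def ray(d,uv):
    p=cv2.undistortPoints(np.array([[uv]],float),d["K"],d["dist_coeffs"])[0,0]
    R=d["view"][:3,:3];t=d["view"][:3,3]
    return -R.T@t, R.T@np.array([p[0],p[1],1])
def atz(d,uv,z):
    c,r=ray(d,uv); return c+r*(z-c[2])/r[2]
def proj(d,P):
    V=d["view"]; return cv2.projectPoints(np.atleast_2d(P).astype(float),cv2.Rodrigues(V[:3,:3])[0],V[:3,3],d["K"],d["dist_coeffs"])[0][:,0]
E
python3 - <<'E'
import cv2,pickle
d=pickle.load(open("pics/top0.pkl","rb"))
c=d["color"][150:240,170:390,::-1]
cv2.imwrite("pics/ctop.png",cv2.resize(c,None,fx=3.6,fy=3.6,interpolation=cv2.INTER_CUBIC))
E
```

```text
(no output)
```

View pics/ctop.png

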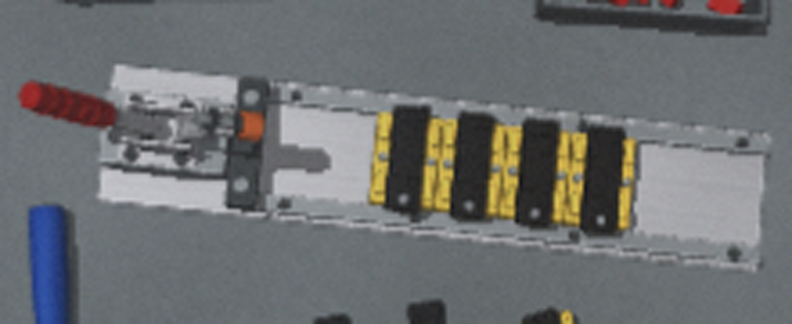

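```bash
python3 - <<'E'
import pickle,numpy as np
from h import *
np.set_printoptions(precision=4,suppress=True)
d=pickle.load(open("pics/top0.pkl","rb"))
f=lambda x,y,z:atz(d,(x/3.6+170-.36,y/3.6+150-.36),z)
for n,a in dict(pl_fl=(115,66,.008),pl_nl=(98,198,.008),pl_fr=(770,135,.008),pl_nr=(757,268,.008),stop_f=(270,80,.042),stop_fl=(240,77,.042),stop_n=(265,212,.042),stop_nl=(227,207,.042),
 n4f=(636,138,.036),n4n=(627,230,.036),n1f=(382,112,.036),n1n=(371,205,.036),n4mid=(632,184,.036),n1mid=(376,158,.036),foot=(252,124,.14),tip0=(30,95,.17),base=(112,112,.1)).items(): print(n,f(*a))
print(ray(d,(256,190))[0])
E
```

```text
pl_fl [0.6191 0.1229 0.008 ]
pl_nl [0.5267 0.1355 0.008 ]
pl_fr [ 0.5607 -0.3332  0.008 ]
pl_nr [ 0.4684 -0.3193  0.008 ]
stop_f [0.6017 0.014  0.042 ]
stop_fl [0.6042 0.0344 0.042 ]
stop_n [0.5119 0.0191 0.042 ]
stop_nl [0.5158 0.0447 0.042 ]
n4f [ 0.5574 -0.2342  0.036 ]
n4n [ 0.4949 -0.2254  0.036 ]
n1f [ 0.579  -0.0619  0.036 ]
n1n [ 0.5155 -0.0527  0.036 ]
n4mid [ 0.5261 -0.2301  0.036 ]
n1mid [ 0.5475 -0.0569  0.036 ]
foot [0.5594 0.0241 0.14  ]
tip0 [0.5759 0.156  0.17  ]
base [0.5742 0.1149 0.1   ]
[ 0.4305 -0.0034  1.1548]
```

Emit:
play_rows:
  offset:
    - [0.03,0.033,-0.005]
    - [0.03,0.033,-0.005]
    - [0.03,0.033,-0.005]
    - [0.03,0.033,-0.005]
    - [0.03,0.033,-0.005]
  twist:
    - [0,0,0.109]
    - [0,0,0.109]
    - [0,0,0.109]
    - [0,0,0.109]
    - [0,0,0.109]
  hand: 0

```text
clock: 0.6
position: [0.3746, -0.4434, 0.2306]
tool_rot: [-3.141, -0.0, 0.901]
ft_force: [0.2, 0.2, -0.4]
width: 0.0124
gripper_force: 0.0
```

Emit:
play_rows:
  offset:
    - [0.029,0.033,-0.005]
    - [0.029,0.033,-0.005]
    - [0.029,0.033,-0.005]
    - [0.029,0.033,-0.005]
    - [0.029,0.034,-0.005]
  twist:
    - [0,0,0.109]
    - [0,0,0.109]
    - [0,0,0.109]
    - [0,0,0.109]
    - [0,0,0.109]

```text
clock: 1.1
position: [0.5194, -0.2779, 0.2057]
tool_rot: [-3.141, 0.0, 1.446]
ft_force: [0.8, -0.3, -0.7]
width: 0.0
gripper_force: 0.0
```

Emit:
play_rows:
  offset:
    - [0,0,0]
    - [0,0,0]
  twist:
    - [0,0,0]
    - [0,0,0]

```text
clock: 1.3
position: [0.5195, -0.2771, 0.2055]
tool_rot: [-3.14, -0.001, 1.446]
ft_force: [-0.1, -0.3, -0.4]
width: 0.0
gripper_force: 0.0
```

Emit:
play_rows:
  offset:
    - [0.001,0,-0.045]
    - [0,0,-0.045]
    - [0,0,-0.04]
    - [0,0,-0.02]
    - [0,0,-0.014]
  twist:
    - [0,0,0]
    - [0,0,0]
    - [0,0,0]
    - [0,0,0]
    - [0,0,0]

```text
clock: 1.8
position: [0.5168, -0.2811, 0.0396]
tool_rot: [-3.137, 0.0, 1.438]
ft_force: [0.1, 0.1, 0.4]
width: -0.0002
gripper_force: 0.0
```

```bash
python3 - <<'E'
from workcell import arm
import cv2,pickle
d=arm.get_image("side"); pickle.dump(d,open("pics/side1.pkl","wb"))
cv2.imwrite("pics/side1.png",cv2.resize(d["color"][110:260,200:400,::-1],(800,600),interpolation=cv2.INTER_CUBIC))
s=arm.read_state();print(s["position"],s["ft_force"])
E
```

```text
[ 0.51637953 -0.28034973  0.03841614] [-0.08119194 -0.64076732 -2.27344097]
```

View pics/side1.png

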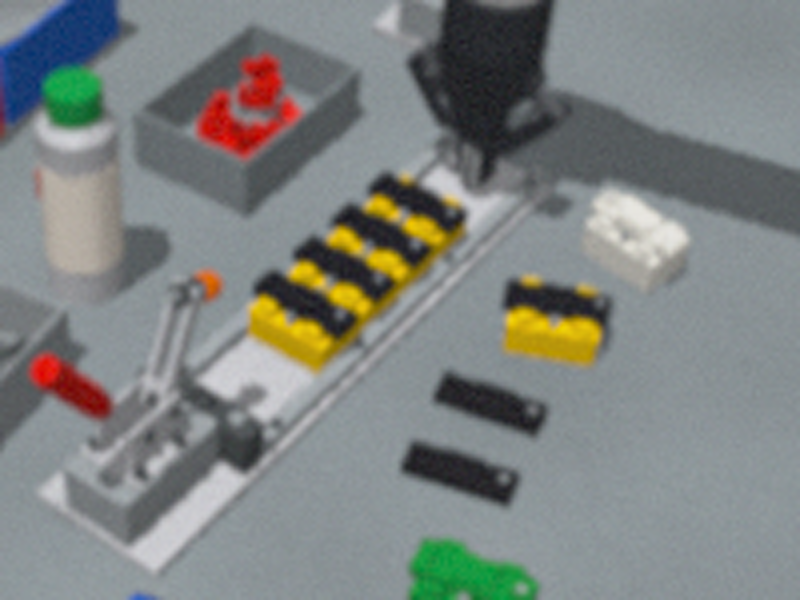

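The closed fingers stand in the channel at (485,180), behind the last nest's rear face near (455,215). The row at (250–465,175–365) is closed up, and the handle's end is at (45,370). Next I push along the rail.

Emit:
play_rows:
  offset:
    - [0.003,0.007,0]
    - [0.001,0.008,0]
    - [0.001,0.007,0]
    - [0.001,0.006,0]
    - [0.001,0.006,0]
  twist:
    - [0,0,0]
    - [0,0,0]
    - [0,0,0]
    - [0,0,0]
    - [0,0,0]

```text
clock: 2.35
position: [0.5278, -0.2444, 0.0433]
tool_rot: [3.14, 0.0, 1.443]
ft_force: [0.4, -1.3, 0.2]
width: 0.0
gripper_force: 0.0
```

Emit:
play_rows:
  offset:
    - [0.001,0.006,0]
    - [0.001,0.007,0]
    - [0.001,0.008,0]
    - [0.001,0.008,0]
    - [0.001,0.008,0]
  twist:
    - [0,0,0]
    - [0,0,0]
    - [0,0,0]
    - [0,0,0]
    - [0,0,0]

```text
clock: 2.85
position: [0.5324, -0.2096, 0.0429]
tool_rot: [3.14, 0.002, 1.44]
ft_force: [-0.3, -5.0, 3.1]
width: -0.0002
gripper_force: 2.6
```

Emit:
play_rows:
  offset:
    - [0.001,0.008,0]
    - [0.001,0.008,0]
    - [0.001,0.008,0]
    - [0.001,0.007,0]
    - [0.001,0.006,0]
  twist:
    - [0,0,0]
    - [0,0,0]
    - [0,0,0]
    - [0,0,0]
    - [0,0,0]

```text
clock: 3.35
position: [0.5373, -0.1723, 0.0429]
tool_rot: [3.141, 0.002, 1.441]
ft_force: [-0.1, -5.6, 3.6]
width: -0.0002
gripper_force: 2.8
```

Emit:
play_rows:
  offset:
    - [0,0.004,0]
    - [0,0.003,0]
    - [0,0.002,0]
  twist:
    - [0,0,0]
    - [0,0,0]
    - [0,0,0]

```text
clock: 3.65
position: [0.5375, -0.1631, 0.0429]
tool_rot: [3.14, 0.002, 1.441]
ft_force: [-0.8, -5.0, 2.5]
width: -0.0002
gripper_force: 2.7
```

Emit:
play_rows:
  offset:
    - [0,0.002,0]
    - [0,0.002,0]
    - [0,0,0]
  twist:
    - [0,0,0]
    - [0,0,0]
    - [0,0,0]

```text
clock: 3.95
position: [0.5375, -0.1628, 0.0429]
tool_rot: [3.139, 0.005, 1.439]
ft_force: [1.8, -9.8, 1.4]
width: -0.0003
gripper_force: 4.7
```

Emit:
play_rows:
  offset:
    - [0,0.003,0]
    - [0,0.003,0]
    - [0,0,0]
    - [0,0,0]
  twist:
    - [0,0,0]
    - [0,0,0]
    - [0,0,0]
    - [0,0,0]

```text
clock: 4.35
position: [0.5373, -0.1626, 0.0431]
tool_rot: [3.137, 0.011, 1.435]
ft_force: [1.3, -16.8, 0.1]
width: -0.0
gripper_force: 8.4
```

```bash
python3 - <<'E'
from workcell import arm
import cv2,pickle
d=arm.get_image("top"); pickle.dump(d,open("pics/top1.pkl","wb"))
cv2.imwrite("pics/top1.png",cv2.resize(d["color"][150:240,170:390,::-1],None,fx=3.6,fy=3.6,interpolation=cv2.INTER_CUBIC))
E
```

```text
(no output)
```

View pics/top1.png

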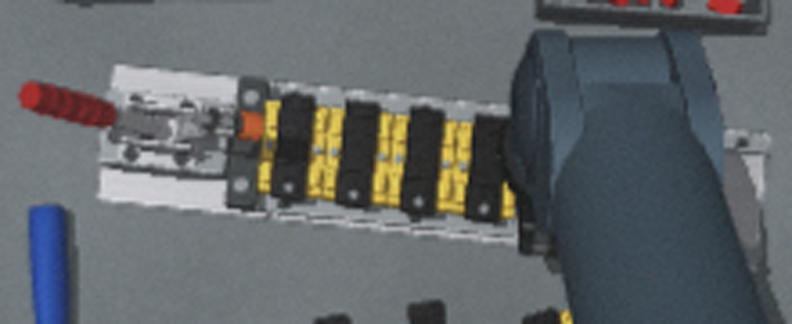

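Nest 1 is against the stop: the yellow front at (268,150) meets the bar at (250,140), and the four nests are closed up behind it to the gripper at (515,190). The force has also risen to 17 N. I retreat and work out the handle angle.

Emit:
play_rows:
  offset:
    - [0,-0.012,0]
    - [-0.002,-0.02,0]
    - [-0.003,-0.02,0.01]
    - [0,0,0.045]
    - [0,0,0.05]
  twist:
    - [0,0,0]
    - [0,0,0]
    - [0,0,0]
    - [0,0,0]
    - [0,0,0]

```text
clock: 4.9
position: [0.5295, -0.2017, 0.1452]
tool_rot: [-3.134, -0.005, 1.442]
ft_force: [1.1, -0.1, 0.7]
width: 0.0003
gripper_force: 0.0
```

Emit:
play_rows:
  offset:
    - [0,0,0.05]
    - [0,0,0.05]
    - [0,0,0.015]
    - [0,0,0]
  twist:
    - [0,0,0]
    - [0,0,0]
    - [0,0,0]
    - [0,0,0]

```text
clock: 5.3
position: [0.5343, -0.2022, 0.2653]
tool_rot: [3.135, -0.0, 1.444]
ft_force: [0.0, -0.3, -0.8]
width: 0.0002
gripper_force: 0.0
```

```bash
python3 - <<'E'
import pickle
from h import *
np.set_printoptions(precision=4,suppress=True)
a=pickle.load(open("pics/top1.pkl","rb"));b=pickle.load(open("pics/side1.pkl","rb"))
def tri(p,q):
    A=np.zeros((3,3));y=np.zeros(3)
    for c,r in(p,q):
        r=r/np.linalg.norm(r);M=np.eye(3)-np.outer(r,r);A+=M;y+=M@c
    return np.linalg.solve(A,y)
T=tri(ray(a,(32/3.6+169.64,96/3.6+149.64)),ray(b,(45/4+199.6,369/4+109.6)))
F=tri(ray(a,(252/3.6+169.64,125/3.6+149.64)),ray(b,(207/4+199.6,283/4+109.6)))
u=np.array([.1266,.9919]);S=np.array([.559,.021])
for P in(T,F): print(P,(P[:2]-S)@u,(P[:2]-S)@[u[1],-u[0]])
s=(T[:2]-S)@u; print("theta",np.arctan2(T[2]-.072,s-.074),np.hypot(T[2]-.072,s-.074))
E
```

```text
[0.5761 0.1554 0.1684] 0.13550750147484075 -2.7789221530551493e-05
[0.5593 0.0242 0.1338] 0.003201717603429628 -0.00011246317466114729
theta 1.0027100124530801 0.11432197637904089
```

Emit:
play_rows:
  offset:
    - [0.005,0.045,0]
    - [0.005,0.045,0]
    - [0.005,0.045,0]
    - [0.005,0.045,0]
    - [0.005,0.045,0]
  twist:
    - [0,0,0]
    - [0,0,0]
    - [0,0,0]
    - [0,0,0]
    - [0,0,0]

```text
clock: 5.8
position: [0.5545, 0.0238, 0.2587]
tool_rot: [-3.135, -0.001, 1.443]
ft_force: [0.4, 0.1, -0.5]
width: -0.0003
gripper_force: 0.0
```

Emit:
play_rows:
  offset:
    - [0.005,0.045,0]
    - [0.005,0.042,0]
    - [0,0,-0.03]
    - [0,0,0]
    - [0,0,0]
  twist:
    - [0,0,0]
    - [0,0,0]
    - [0,0,0]
    - [0,0,0]
    - [0,0,0]

```text
clock: 6.3
position: [0.5646, 0.1069, 0.2291]
tool_rot: [-3.135, 0.002, 1.442]
ft_force: [-1.0, -0.4, 0.1]
width: 0.0001
gripper_force: 0.0
```

Emit:
play_rows:
  offset:
    - [0.006,0.003,-0.026]
    - [0,0,-0.025]
    - [0.001,0.006,-0.002]
    - [0.001,0.006,-0.002]
    - [0,0,0]
  twist:
    - [0,0,0]
    - [0,0,0]
    - [0,0,0]
    - [0,0,0]
    - [0,0,0]

```text
clock: 6.8
position: [0.5758, 0.1243, 0.1787]
tool_rot: [3.14, -0.002, 1.443]
ft_force: [0.0, 0.8, 0.5]
width: -0.0003
gripper_force: 0.0
```

Emit:
play_rows:
  offset:
    - [0.001,0.007,-0.0045]
    - [0.001,0.007,-0.0045]
    - [0.001,0.006,-0.006]
    - [0.001,0.006,-0.006]
  twist:
    - [0,0,0]
    - [0,0,0]
    - [0,0,0]
    - [0,0,0]

```text
clock: 7.2
position: [0.5801, 0.1501, 0.157]
tool_rot: [3.139, -0.002, 1.442]
ft_force: [1.0, -1.1, 5.8]
width: 0.0002
gripper_force: 1.8
```

Emit:
play_rows:
  offset:
    - [0.001,0.004,-0.008]
    - [0.001,0.004,-0.008]
    - [0,0.003,-0.008]
    - [0,0.003,-0.009]
    - [0,0.002,-0.009]
  twist:
    - [0,0,0]
    - [0,0,0]
    - [0,0,0]
    - [0,0,0]
    - [0,0,0]

```text
clock: 7.7
position: [0.5814, 0.166, 0.1137]
tool_rot: [3.141, -0.002, 1.442]
ft_force: [1.1, 1.8, 4.9]
width: 0.0002
gripper_force: 1.9
```

Emit:
play_rows:
  offset:
    - [0,0.001,-0.005]
    - [0,0,-0.004]
    - [0,0,0]
  twist:
    - [0,0,0]
    - [0,0,0]
    - [0,0,0]

```text
clock: 8.0
position: [0.581, 0.1666, 0.1058]
tool_rot: [-3.141, -0.0, 1.442]
ft_force: [-0.2, 2.5, 7.3]
width: -0.0001
gripper_force: 3.5
```

Emit:
play_rows:
  offset:
    - [0,0,-0.003]
    - [0,0,-0.003]
    - [0,0,0]
  twist:
    - [0,0,0]
    - [0,0,0]
    - [0,0,0]

```text
clock: 8.3
position: [0.5813, 0.1668, 0.105]
tool_rot: [-3.142, 0.002, 1.442]
ft_force: [-9.2, -1.4, 31.6]
width: -0.0002
gripper_force: 15.6
```

Emit:
play_rows:
  offset:
    - [0,0,-0.003]
    - [0,0,-0.003]
    - [0,0,0]
  twist:
    - [0,0,0]
    - [0,0,0]
    - [0,0,0]

```text
clock: 8.6
position: [0.5816, 0.1669, 0.1043]
tool_rot: [3.141, 0.005, 1.442]
ft_force: [-19.0, -5.3, 55.8]
width: -0.0003
gripper_force: 27.8
```

Emit:
play_rows:
  offset:
    - [0,0,0.012]
    - [0,0,0.02]
    - [0,0,0.04]
    - [0,0,0.05]
    - [0,0,0.05]
  twist:
    - [0,0,0]
    - [0,0,0]
    - [0,0,0]
    - [0,0,0]
    - [0,0,0]

```text
clock: 9.1
position: [0.5789, 0.1634, 0.2642]
tool_rot: [-3.136, 0.004, 1.441]
ft_force: [1.2, -0.2, -0.5]
width: -0.0001
gripper_force: 0.0
```

Emit:
play_rows:
  offset:
    - [-0.02,0.04,0]
    - [-0.02,0.04,0]
    - [-0.02,0.04,0]
    - [-0.02,0.04,0]
    - [0,0,0]
  twist:
    - [0,0,0]
    - [0,0,0]
    - [0,0,0]
    - [0,0,0]
    - [0,0,0]

```text
clock: 9.6
position: [0.4939, 0.3326, 0.2641]
tool_rot: [-3.136, -0.001, 1.455]
ft_force: [-0.7, -0.0, 0.6]
width: 0.0003
gripper_force: 0.0
```

```bash
python3 - <<'E'
from workcell import arm
import cv2,pickle,numpy as np
d=arm.get_image("side");e=arm.get_image("top")
pickle.dump(e,open("pics/top2.pkl","wb"));pickle.dump(d,open("pics/side2.pkl","wb"))
A=cv2.resize(d["color"][130:255,195:345,::-1],(660,300*660//360),interpolation=cv2.INTER_CUBIC)
A=cv2.resize(d["color"][150:250,195:355,::-1],(512,320),interpolation=cv2.INTER_CUBIC)
B=cv2.resize(e["color"][150:240,170:390,::-1],(660,270),interpolation=cv2.INTER_CUBIC)
C=np.zeros((590,660,3),np.uint8);C[:320,:512]=A;C[320:]=B
cv2.imwrite("pics/fin.png",C);s=arm.read_state();print(s["position"],s["ft_force"])
E
```

```text
[0.49893762 0.32571457 0.2635353 ] [ 0.23847593 -0.84415372  0.23200289]
```

View pics/fin.png

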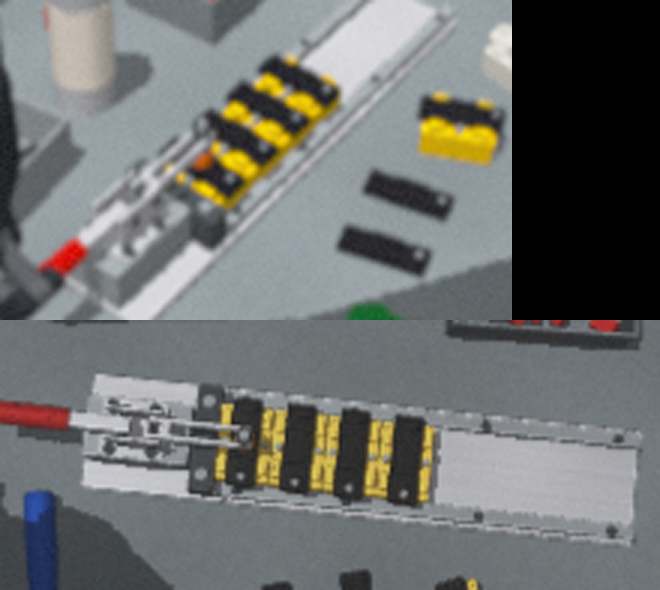

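The clamp is shut: the red handle lies level at (35,412) and the foot sits on the first nest's bracket at (243,437). The four nests run closed from the stop at (215,450) to (433,465), the arm is clear, and the bystanders in view look unmoved.

Emit:
play_rows:
  offset:
    - [0,0,0]
    - [0,0,0]
    - [0,0,0]
  twist:
    - [0,0,0]
    - [0,0,0]
    - [0,0,0]

```text
clock: 10.0
position: [0.502, 0.3237, 0.2647]
tool_rot: [-3.141, 0.001, 1.438]
ft_force: [-0.3, -0.6, -0.0]
width: 0.0004
gripper_force: 0.0
```

```bash
python3 -c "
from workcell import arm
print(arm.hand_in())"
```

```text
the job is handed in; nothing more can be done
None
```

I handed the job in at about 10 s, with the four nests closed up against the stop, the clamp shut with its foot on the first nest's bracket, and the arm clear; this rests on the camera views and push forces, as the hand-in gave no verdict.

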